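# Short-spin the tubes and turn the status sign to done

## Task

The tubes are already in the closed centrifuge: give them a short spin by pressing its large round pulse key fully down, keeping it down without a break for at least three seconds, and letting it come back up. After that, turn the status sign half a turn on its post, either way round, so that the tick, now at the back, shows at the front in place of the cross, with the panel square to its foot again, and leave it standing there. Do not shift the tube rack, the tip box or the brown jar.

Things in the scene. Friction and masses are not known exactly. Their poses are not given: they have to be found in the camera images.
- centrifuge: White bench micro-centrifuge, fixed, 260 mm deep (its x), 200 mm wide (its y), 120 mm high over its closed round grey lid. Origin: centre of its underside; its own -x side is the front, towards the robot. The control panel is the front 90 mm, sloping up 18 degrees from 55 to 85 mm high: dark display and three small flat keys at the left (+y), large round pulse key at the right (-y).
- pulse_key_top (a point): Centre of the top face of the round white pulse key, 36 mm in diameter, 10 mm proud of the sloping panel (about 79 mm above the bench); moves with the key. Its z axis is the key's axis, leaning 18 degrees from vertical towards the front. It can be pushed from straight above with closed fingers.
- pulse_key (a joint): How far the pulse key is pressed, in m along its own axis: 0 up, 0.006 fully down (counts as down beyond 0.0045). A spring key: it starts to move at about 1.6 N, is fully down at 4 N, and comes back up by itself when released.
- stand: Foot and post of the status sign, fixed to the bench: flat aluminium foot 90 mm (its x) by 150 mm (its y) by 10 mm thick with a round post in the middle. Origin: centre of the foot's underside, on the vertical pivot axis; its own -x side is its front (turned roughly to the robot).
- sign_top (a point): Middle of the top edge of the sign panel, on the pivot axis, 180 mm above the bench; turns with the panel. Its y runs along the panel's width, its x is the panel's normal, out of the tick face. Grey panel 150 mm wide, 10 mm thick, 66 to 180 mm high. A white tick on one face and a cross on the other stand 3 mm out, lower than 141 mm: the plain top 39 mm can be pinched from above.
- sign (a joint): Turn of the sign panel about its vertical pivot, rad, anticlockwise seen from above. 0: square to the foot, cross at the front; +3.14 or -3.14: square to the foot, tick at the front. Starts near 0, up to 0.35 askew. A friction swivel (about 0.06 N m): it stays where it is left; stops at +3.6 and -3.6.
- rack: White tube rack with a few capped tubes, 200 mm by 100 mm, 74 mm high over the caps, loose, not to be shifted. Origin: centre of its underside, long side along its x.
- tip_box: Grey pipette-tip box with a clear lid, 122 mm by 82 mm by 62 mm high, loose, not to be shifted. Origin: centre of its underside, long side along its x.
- reagent: Brown glass jar, 62 mm in diameter, 105 mm high, loose, standing behind the sign, not to be shifted. Origin: centre of its underside.
Mind the look-alikes: they are no part of the job. Leave any orange look-alike of the stand alone.

How it is judged:
By the outcome, as a careful person would: the job done as asked, in the order asked, and still so for the second after the job is handed in, with the robot touching nothing.
It also fails if it takes over 58 s, if anything falls off the work surface, if the arm or the gripper's body presses on something with over 40 N, if the wrist force passes 120 N, or if a joint passes its speed limit or range.

## Robot

A 6-joint arm with a two-finger parallel gripper is mounted at the origin on the work surface. World frame = base frame: x ahead of the robot, y to its left, z up, the work surface at z = 0. Lengths are in m, angles in degrees, forces in N, time in s.
With the tool pointing down it reaches from about 0.375 to 0.9 m from the base axis. Payload 3.1 kg.
Tool frame: the origin (TCP) lies at the very end of the fingers, on their centre line; the grasp point (between the pads) lies bot.grip_point_offset behind it (bot.grip_point_offset is the distance from the TCP to the grasp point, in m); z points along the fingers, y is the line along which they close (so a half turn about z gives the same grasp; the last joint's range is limited). The gripper opens to 87 mm and grips with 3 to 60 N. Pads are 19 mm wide; open, the fingers measure 117 mm over their backs; the gripper's body (75 mm by 190 mm) begins 51 mm behind the grasp point.
Start: joints at [63.627, 30.224, 82.088, -0, 67.689, -10.227], TCP at [0.174, 0.6, 0.223] pointing down, gripper open.
Joint ranges: [-176.69, 176.69], [-43.24, 126.21], [12.49, 139.97], [-82, 262], [0, 151.66], [-163.58, 163.58]. Speed limits (degrees/s): [159.86, 159.86, 180, 180, 180, 180].

## Interface

Orientations are given as a 3x3 rotation matrix whose columns are the frame's x, y, z axes.
In Python, from rig import bot, viewer, ticket gives the robot as it stands.
- The arm moves only by the tool servo_tool, never from a script. Its argument "targets" is a list of rows, each an object with "offset": the shift along the tool's x, y, z in m, a list of three; "dr": the turn, a rotation vector about the tool's x, y, z in degrees, a list of three. In form: [{"offset": [x, y, z], "dr": [ax, ay, az]}, ...]. A call has 1 to 20 rows; each row is the pose to reach, as a shift and turn from the pose commanded when the call began, along the tool's axes at that moment; what a row does not reach only later rows make up. A row lasts 1/12 s, in which the tool goes at most 41.7 mm and 7.16 degrees, less where a joint would pass 70% of its speed; a pose out of reach is approached as far as the arm can. A call with a gripper value outside its range is refused whole. "gripper" is the gripper command: -1 is fully open, 1 is shut, values between are in proportion, set as the call begins (left out, the last holds). The fingers move at their own pace and stop on an object; the grip force is fixed at half the most. Time passes only in rows, so rows that repeat a pose let the fingers close. It gives the time, the measured TCP pose, the force, the opening and the grip force at its end, in the units of the state.
- bot.read_state(): the state, without advancing time (a new reading comes with each control period).
- viewer.capture(name): name is "scene" or "top"; returns a dict with "color" (384x512x3 uint8, red, green, blue), "camera_matrix" (3x3 intrinsics, pixels), "R" (3x3) and "t" (3): a world point X has camera coordinates R X + t. Camera axes: x right, y down, z forward; pixel columns grow to the right and rows downward; lengths in m; the calibration is good to about 2 mm. A picture is of the moment at which its call begins. There is no depth.
- ticket.hand_in(): hands the job in; it is judged then, once.
The state is a dict: "time_s": time; "joint_positions": joint angles; "qvel": joint speeds; "tau": joint torques, N m; "position": TCP position; "tcp_rot": TCP orientation; "force": force on the tool from outside, world axes, zero at the start; "moment": the same for the moment, N m; "opening": opening from 0.0 (shut) to 1.0 (fully open); "grasp_force": force on a finger pad.
Only numpy, scipy, OpenCV 4.12 (cv2) and the standard library are available. Lean on these libraries where they do the work, as an engineer would, in place of code of your own. Each camera call takes 0.05 s, during which the arm holds its last target. There are 200 camera calls.

## Working session

There is one attempt and no reset: what is moved stays moved. The work goes in short steps, Python scripts to look and compute and a tool call to move; the robot and the scene stay as the last step left them, time stands still between calls to the robot, and variables do not carry over. Pictures are saved under pics/ and viewed, at most 10 in all, crops included, and the job is handed in when it is done.

Besides the shell and the picture viewer there is one more tool, called after "Call:" as name([rows], argument=value, ...), one row to a line, values as JSON. servo_tool: Moves the arm, as the interface text tells. Its arguments: {"type":"object","properties":{"targets":{"type":"array"},"gripper":{"type":"number"}},"required":["targets"]}

```bash
mkdir -p pics; cat > h.py <<'E'
import numpy as np, cv2
from rig import bot, viewer, ticket
def cap(n,f):
    c=viewer.capture(n); cv2.imwrite('pics/'+f,c['color'][:,:,::-1]); return c
def ray(c,u,v,z):
    K,R,t=[np.array(c[k]) for k in('camera_matrix','R','t')]
    d=R.T@np.linalg.inv(K)@[u,v,1]; o=-R.T@t
    return o+d*(z-o[2])/d[2]
def proj(c,X):
    K,R,t=[np.array(c[k]) for k in('camera_matrix','R','t')]
    p=K@(R@np.array(X)+t); return p[:2]/p[2]
E
python3 - <<'E'
from h import *
a=cap('scene','a.png');b=cap('top','b.png')
s=bot.read_state();print(s['time_s'],s['position'],np.round(s['tcp_rot'],3),s['opening'],bot.grip_point_offset)
for c in(a,b): print(-np.array(c['R']).T@c['t'])
E
```

```text
0.1 [0.17348285 0.5997634  0.22168564] [[-0.961  0.278 -0.001]
 [ 0.278  0.961 -0.002]
 [ 0.    -0.002 -1.   ]] 0.9975974190439155 0.0187
[1.25777472 0.32260612 1.10112811]
[ 0.45565541 -0.10845182  1.06417873]
```

View pics/a.png

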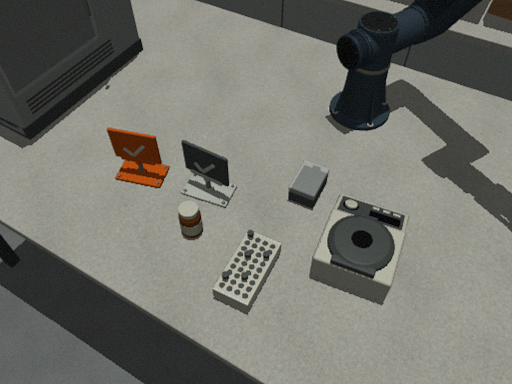

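View pics/b.png

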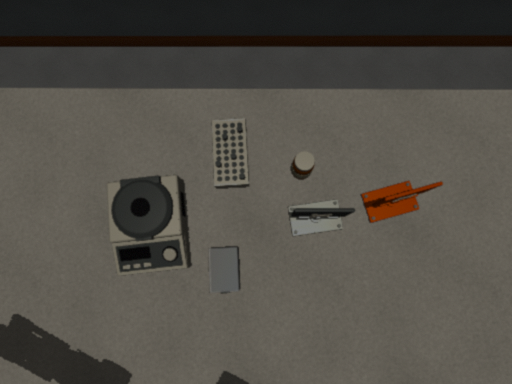

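The scene view shows the tick (back) side of the grey sign at about (205,160). In the top view, the key is at about (170,254), the grey sign foot at (316,218) with its panel at (322,211), and the orange look-alike at (390,200). I'll zoom in on the top view next.

```bash
python3 - <<'E'
from h import *
b=cv2.imread('pics/b.png');a=cv2.imread('pics/a.png')
x=cv2.resize(b[190:245,275:365],None,fx=7,fy=7,interpolation=cv2.INTER_CUBIC)
y=cv2.resize(b[235:280,110:190],None,fx=7,fy=7,interpolation=cv2.INTER_CUBIC)
o=np.zeros((x.shape[0],630,3),np.uint8);o[:]=x
cv2.imwrite('pics/c.png',o)
g=cv2.cvtColor(b,cv2.COLOR_BGR2GRAY)
def blob(g,x0,y0,x1,y1,th):
    m=(g[y0:y1,x0:x1]>th).astype(np.uint8)
    n,l,st,ce=cv2.connectedComponentsWithStats(m)
    for i in range(1,n):
        if st[i,4]>30: print(st[i]+[x0,y0,0,0,0],ce[i]+[x0,y0])
blob(g,158,243,181,267,110)
c=viewer.capture('top')
print(ray(c,170,254.5,.079))
# foot: bright blob
m=(g[195:242,283:350]>125).astype(np.uint8)
n,l,st,ce=cv2.connectedComponentsWithStats(m);i=1+st[1:,4].argmax()
pts=np.argwhere(l==i)[:,::-1]+[283,195]
print(st[i],cv2.boxPoints(cv2.minAreaRect(pts.astype(np.float32))))
# panel dark
m=(g[195:230,283:362]<75).astype(np.uint8)
n,l,st,ce=cv2.connectedComponentsWithStats(m);i=1+st[1:,4].argmax()
pts=np.argwhere(l==i)[:,::-1]+[283,195]
print(st[i],cv2.boxPoints(cv2.minAreaRect(pts.astype(np.float32))))
E
```

```text
[0.45395287 0.15112648 0.079     ]
[  9  24  44  15 413] [[291.654   232.84137]
 [292.00128 218.95004]
 [335.17432 220.02936]
 [334.82703 233.92068]]
[  5  13  67  12 612] [[288. 208.]
 [354. 208.]
 [354. 219.]
 [288. 219.]]
```

View pics/c.png

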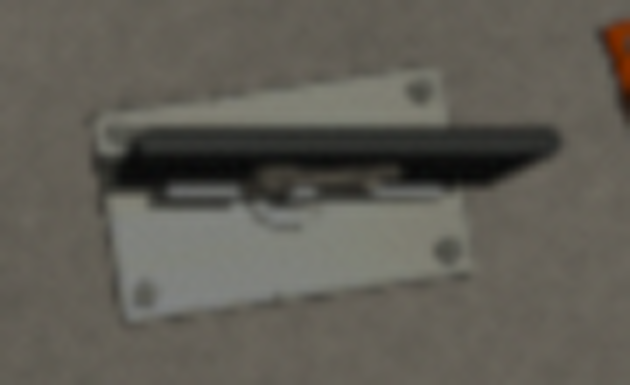

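The crop shows the foot corners at crop pixels (98,118), (437,68), (472,270) and (128,322). The panel's top face is a band at v≈139 from u≈132 to u≈560, askew to the foot by about 8°.

```bash
python3 - <<'E'
from h import *
c=viewer.capture('top')
f=lambda u,v,z: ray(c,275+(u+.5)/7-.5,190+(v+.5)/7-.5,z)
P=[f(*p,.010) for p in[(98,118),(437,68),(472,270),(128,322)]]
print(np.round(P,4)); ce=np.mean(P,0);print('foot c',ce)
print([np.linalg.norm(P[i]-P[i-1]) for i in range(4)])
w=(P[0]-P[1]+P[3]-P[2]);print('foot yaw (y axis)',np.degrees(np.arctan2(-w[0],w[1])))
L,R=f(132,139,.18),f(560,139,.18);print('panel',L,R,(L+R)/2,np.linalg.norm(L-R)); w=L-R;print('panel yaw',np.degrees(np.arctan2(-w[0],w[1])))
# key and jar, centrifuge
g=c['color'];k=g[240:270,155:185].min(2)
mask=(k>90).astype(np.uint8);n,l,st,cc=cv2.connectedComponentsWithStats(mask,connectivity=4)
for i in range(1,n):
  if st[i,4]>20: print(st[i],cc[i]+[155,240],ray(c,*(cc[i]+[155,240]),.079))
print('jar top',ray(c,304.5,161,.105),'tip', ray(c,224,270,.062))
for p in[(170,254)]: print(ray(c,*p,.079))
a=viewer.capture('scene'); print('key in scene',proj(a,[.4545,.151,.079]),'signtop',proj(a,list(((L+R)/2))))
y=a['color'][190:235,325:415,::-1];cv2.imwrite('pics/d.png',np.hstack([cv2.resize(y,(400,300),interpolation=2),cv2.resize(g[237:277,113:193,::-1],(400,300),interpolation=2)]))
E
```

```text
[[ 0.6002 -0.1751  0.01  ]
 [ 0.6235 -0.3173  0.01  ]
 [ 0.5387 -0.3303  0.01  ]
 [ 0.5148 -0.1878  0.01  ]]
foot c [ 0.56929285 -0.25264277  0.01      ]
[np.float64(0.08636731996997939), np.float64(0.14412018863260856), np.float64(0.08577156342837394), np.float64(0.14447594777119252)]
foot yaw (y axis) 9.406643446526271
panel [ 0.56959632 -0.17632653  0.18      ] [ 0.57177118 -0.32609369  0.18      ] [ 0.57068375 -0.25121011  0.18      ] 0.1497829438700155
panel yaw 0.8319691625202471
[ 0  0 30 30 75] [176.05333333 260.18666667] [0.43899223 0.13372388 0.079     ]
[ 9 10 11 10 81] [169.22222222 254.03703704] [0.4551605  0.15333006 0.079     ]
jar top [ 0.71307106 -0.21203005  0.105     ] tip [0.41465418 0.00417703 0.062     ]
[0.45529894 0.15120032 0.079     ]
key in scene [350.35088409 201.07589412] signtop [204.35084143 148.61264576]
```

View pics/d.png

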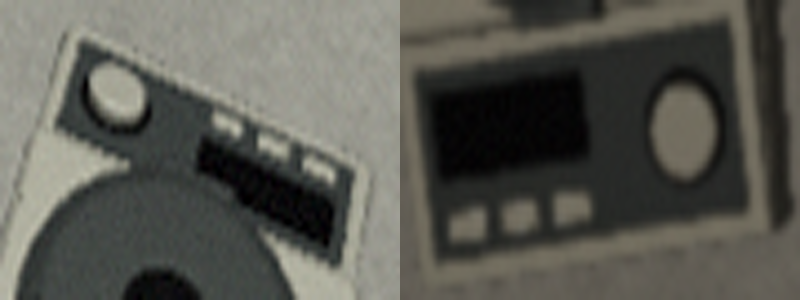

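```bash
cat >> h.py <<'E'
def off(X):
    s=bot.read_state();R=np.array(s['tcp_rot']);print('t',s['time_s'],'pos',np.round(s['position'],4),'off',np.round(R.T@(np.array(X)-s['position']),4),'F',np.round(s['force'],1),'tool-y yaw',np.degrees(np.arctan2(R[1,1],R[0,1])),'j6',s['joint_positions'][5])
E
python3 - <<'E'
from h import *
a=viewer.capture('scene');b=viewer.capture('top')
p1=ray(a,351.2,203,.079);p2=ray(b,169.4,254.1,.079);print(p1,p2,ray(a,351.2,203,.07),ray(a,351.2,203,.085))
off([.455,.152,.15])
E
```

```text
[0.45949743 0.15571264 0.079     ] [0.45499981 0.15283265 0.079     ] [0.45246848 0.15424312 0.07      ] [0.46418341 0.15669232 0.085     ]
t 0.35 pos [0.1737 0.6002 0.2223] off [-0.3948 -0.3523  0.0724] F [-0.8  0.3  0.5] tool-y yaw 73.85624619085374 j6 -10.228947255439072
```

Call:
servo_tool([
  {"offset": [-0.007,-0.006,0],"dr": [0,0,0]},
  {"offset": [-0.025,-0.022,0],"dr": [0,0,0]},
  {"offset": [-0.05,-0.045,0],"dr": [0,0,0]},
  {"offset": [-0.08,-0.071,0],"dr": [0,0,0]},
  {"offset": [-0.11,-0.098,0],"dr": [0,0,0]},
  {"offset": [-0.14,-0.125,0],"dr": [0,0,0]},
  {"offset": [-0.17,-0.152,0],"dr": [0,0,0]},
  {"offset": [-0.2,-0.178,0],"dr": [0,0,0]},
  {"offset": [-0.23,-0.205,0],"dr": [0,0,0]},
  {"offset": [-0.26,-0.232,0],"dr": [0,0,0]},
  {"offset": [-0.29,-0.259,0],"dr": [0,0,0]},
  {"offset": [-0.32,-0.285,0.01],"dr": [0,0,0]},
  {"offset": [-0.35,-0.31,0.02],"dr": [0,0,0]},
  {"offset": [-0.375,-0.334,0.04],"dr": [0,0,0]},
  {"offset": [-0.39,-0.347,0.06],"dr": [0,0,0]},
  {"offset": [-0.395,-0.352,0.08],"dr": [0,0,0]},
  {"offset": [-0.395,-0.352,0.1],"dr": [0,0,0]},
  {"offset": [-0.395,-0.352,0.11],"dr": [0,0,0]},
  {"offset": [-0.395,-0.352,0.115],"dr": [0,0,0]},
  {"offset": [-0.395,-0.352,0.115],"dr": [0,0,0]},
], gripper=1)

```text
time_s: 2.02
position: [0.4545, 0.1518, 0.1067]
tcp_rot: [[-0.96, 0.279, -0.002], [0.279, 0.96, -0.0], [0.002, -0.001, -1.0]]
force: [-0.1, 0.8, 0.0]
opening: 0.007
grasp_force: 0.0
```

```bash
python3 - <<'E'
from h import *
off([.456,.153,.079])
a=cap('scene','e.png')
y=a['color'][170:235,310:420,::-1];cv2.imwrite('pics/e.png',cv2.resize(y,None,fx=6,fy=6,interpolation=2))
E
```

```text
t 2.0167 pos [0.4545 0.1518 0.1067] off [-0.0011  0.0016  0.0277] F [-0.1  0.8  0. ] tool-y yaw 73.82794226080814 j6 -68.73553717078849
```

View pics/e.png

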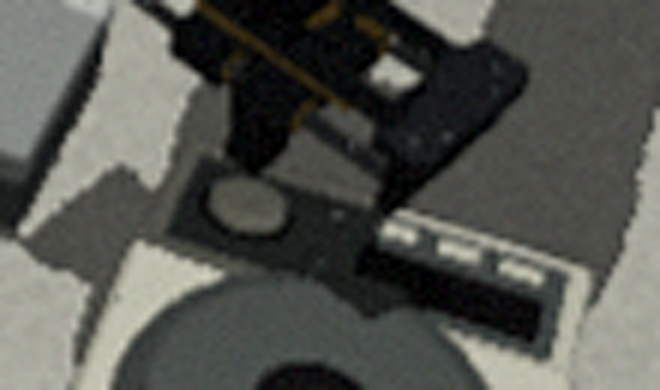

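The picture shows the key at about crop (245,205). The fingers look apart, at (260,160) and (390,200), although the reported opening is 0.007. I'll check this before pressing.

```bash
python3 - <<'E'
from h import *
a=viewer.capture('scene');s=bot.read_state()
print(s['time_s'],s['opening'],s['position'],s['force'])
q=proj(a,s['position']);print(q,(q-[310,170])*6, (proj(a,[.456,.153,.079])-[310,170])*6)
y=a['color'][150:235,290:430,::-1];cv2.imwrite('pics/f.png',cv2.resize(y,None,fx=5.5,fy=5.5,interpolation=2))
E
```

```text
2.1167 0.00599454762215471 [0.45554171 0.15233253 0.1080153 ] [ 0.22836555 -0.65727923  0.09969877]
[352.36996309 195.0941395 ] [254.21977855 150.56483702] [244.80481708 190.42698793]
```

View pics/f.png

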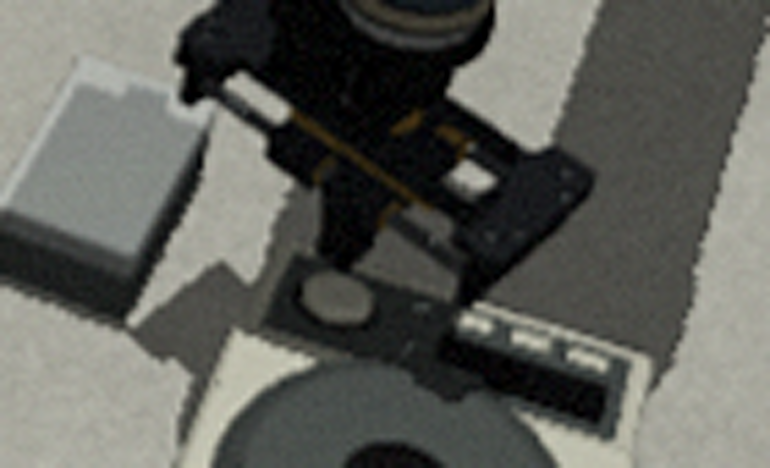

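The pointed closed fingertips sit at about f.png (345,260), over the key at (338,297). The second point is the gripper's body corner, so the fingers are shut. Descending now.

Call:
servo_tool([
  {"offset": [-0.001,0.002,0.007],"dr": [0,0,0]},
  {"offset": [-0.001,0.002,0.014],"dr": [0,0,0]},
  {"offset": [-0.001,0.002,0.02],"dr": [0,0,0]},
  {"offset": [-0.001,0.002,0.025],"dr": [0,0,0]},
  {"offset": [-0.001,0.002,0.028],"dr": [0,0,0]},
  {"offset": [-0.001,0.002,0.03],"dr": [0,0,0]},
  {"offset": [-0.001,0.002,0.032],"dr": [0,0,0]},
  {"offset": [-0.001,0.002,0.033],"dr": [0,0,0]},
  {"offset": [-0.001,0.002,0.033],"dr": [0,0,0]},
])

```text
time_s: 2.87
position: [0.4587, 0.1544, 0.0763]
tcp_rot: [[-0.96, 0.278, 0.005], [0.278, 0.961, 0.001], [-0.004, 0.002, -1.0]]
force: [-0.3, 1.0, 15.1]
opening: 0.004
grasp_force: 7.9
```

Call:
servo_tool([
  {"offset": [0,0,0],"dr": [0,0,0]},
  {"offset": [0,0,0],"dr": [0,0,0]},
])

```text
time_s: 3.03
position: [0.4586, 0.1544, 0.0764]
tcp_rot: [[-0.961, 0.278, 0.005], [0.278, 0.961, 0.001], [-0.004, 0.002, -1.0]]
force: [-1.0, 0.0, 15.3]
opening: 0.003
grasp_force: 7.6
```

```bash
python3 - <<'E'
from h import *
off([.457,.154,.075]);print(bot.read_state()['moment'])
a=viewer.capture('scene')
y=a['color'][170:225,320:400,::-1];cv2.imwrite('pics/g.png',cv2.resize(y,None,fx=8,fy=8,interpolation=2))
E
```

```text
t 3.0333 pos [0.4586 0.1544 0.0764] off [ 0.0014 -0.0008  0.0014] F [-1.   0.  15.3] tool-y yaw 73.84735695757783 j6 -68.5335439955391
[ 0.27001414 -0.11465565  0.04120121]
```

View pics/g.png

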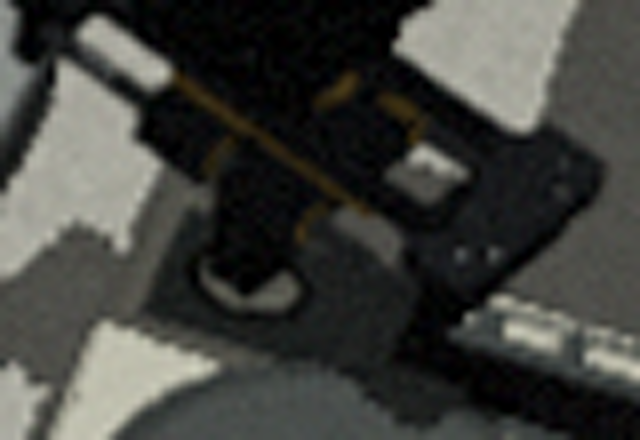

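The fingertips rest on the key at about (245,275), and a steady 15 N (4 N needed) means it is fully down. Holding.

Call:
servo_tool([
  {"offset": [0,0,0],"dr": [0,0,0]},
  {"offset": [0,0,0],"dr": [0,0,0]},
  {"offset": [0,0,0],"dr": [0,0,0]},
  {"offset": [0,0,0],"dr": [0,0,0]},
  {"offset": [0,0,0],"dr": [0,0,0]},
  {"offset": [0,0,0],"dr": [0,0,0]},
  {"offset": [0,0,0],"dr": [0,0,0]},
  {"offset": [0,0,0],"dr": [0,0,0]},
  {"offset": [0,0,0],"dr": [0,0,0]},
  {"offset": [0,0,0],"dr": [0,0,0]},
  {"offset": [0,0,0],"dr": [0,0,0]},
  {"offset": [0,0,0],"dr": [0,0,0]},
  {"offset": [0,0,0],"dr": [0,0,0]},
  {"offset": [0,0,0],"dr": [0,0,0]},
  {"offset": [0,0,0],"dr": [0,0,0]},
  {"offset": [0,0,0],"dr": [0,0,0]},
  {"offset": [0,0,0],"dr": [0,0,0]},
  {"offset": [0,0,0],"dr": [0,0,0]},
  {"offset": [0,0,0],"dr": [0,0,0]},
  {"offset": [0,0,0],"dr": [0,0,0]},
])

```text
time_s: 4.75
position: [0.4586, 0.1544, 0.0764]
tcp_rot: [[-0.961, 0.278, 0.005], [0.278, 0.961, 0.001], [-0.004, 0.002, -1.0]]
force: [-0.8, 1.3, 14.7]
opening: 0.005
grasp_force: 7.5
```

Call:
servo_tool([
  {"offset": [0,0,0.0005],"dr": [0,0,0]},
  {"offset": [0,0,0.0005],"dr": [0,0,0]},
  {"offset": [0,0,0.0005],"dr": [0,0,0]},
  {"offset": [0,0,0.0005],"dr": [0,0,0]},
  {"offset": [0,0,0.0005],"dr": [0,0,0]},
  {"offset": [0,0,0.0005],"dr": [0,0,0]},
  {"offset": [0,0,0.0005],"dr": [0,0,0]},
  {"offset": [0,0,0.0005],"dr": [0,0,0]},
  {"offset": [0,0,0.0005],"dr": [0,0,0]},
  {"offset": [0,0,0.0005],"dr": [0,0,0]},
  {"offset": [0,0,0.0005],"dr": [0,0,0]},
  {"offset": [0,0,0.0005],"dr": [0,0,0]},
  {"offset": [0,0,0.0005],"dr": [0,0,0]},
  {"offset": [0,0,0.0005],"dr": [0,0,0]},
  {"offset": [0,0,0.0005],"dr": [0,0,0]},
  {"offset": [0,0,0.0005],"dr": [0,0,0]},
  {"offset": [0,0,0.0005],"dr": [0,0,0]},
  {"offset": [0,0,0.0005],"dr": [0,0,0]},
  {"offset": [0,0,0.0005],"dr": [0,0,0]},
  {"offset": [0,0,0.0005],"dr": [0,0,0]},
])

```text
time_s: 6.42
position: [0.4586, 0.1544, 0.0762]
tcp_rot: [[-0.961, 0.278, 0.005], [0.278, 0.961, 0.001], [-0.005, 0.002, -1.0]]
force: [-1.4, 0.7, 18.0]
opening: 0.003
grasp_force: 9.1
```

Call:
servo_tool([
  {"offset": [0,0,0],"dr": [0,0,0]},
  {"offset": [0,0,0],"dr": [0,0,0]},
  {"offset": [0,0,0],"dr": [0,0,0]},
  {"offset": [0,0,0],"dr": [0,0,0]},
  {"offset": [0,0,-0.005],"dr": [0,0,0]},
  {"offset": [0,0,-0.015],"dr": [0,0,0]},
  {"offset": [0,0,-0.035],"dr": [0,0,0]},
  {"offset": [0,0,-0.06],"dr": [0,0,0]},
  {"offset": [0,0,-0.09],"dr": [0,0,0]},
  {"offset": [0,0,-0.12],"dr": [0,0,0]},
  {"offset": [0,0,-0.145],"dr": [0,0,0]},
  {"offset": [0,0,-0.16],"dr": [0,0,0]},
  {"offset": [0,0,-0.16],"dr": [0,0,0]},
  {"offset": [0,0,-0.16],"dr": [0,0,0]},
])

```text
time_s: 7.58
position: [0.4565, 0.154, 0.2342]
tcp_rot: [[-0.961, 0.278, 0.0], [0.278, 0.961, -0.0], [-0.0, 0.0, -1.0]]
force: [-0.9, -0.2, 0.5]
opening: 0.004
grasp_force: 0.0
```

```bash
python3 - <<'E'
from h import *
off([.57,-.252,.235])
E
```

```text
t 7.5833 pos [0.4565 0.154  0.2342] off [-0.2219 -0.3584 -0.0007] F [-0.9 -0.2  0.5] tool-y yaw 73.85748363503767 j6 -68.53401861259532
```

Call:
servo_tool([
  {"offset": [-0.005,-0.008,0],"dr": [0,0,2]},
  {"offset": [-0.015,-0.024,0],"dr": [0,0,5]},
  {"offset": [-0.03,-0.048,0],"dr": [0,0,10]},
  {"offset": [-0.046,-0.074,0],"dr": [0,0,15]},
  {"offset": [-0.062,-0.1,0],"dr": [0,0,20]},
  {"offset": [-0.078,-0.126,0],"dr": [0,0,25]},
  {"offset": [-0.094,-0.152,0],"dr": [0,0,30]},
  {"offset": [-0.11,-0.178,0],"dr": [0,0,35]},
  {"offset": [-0.126,-0.204,0],"dr": [0,0,40]},
  {"offset": [-0.142,-0.23,0],"dr": [0,0,45]},
  {"offset": [-0.158,-0.256,0],"dr": [0,0,50]},
  {"offset": [-0.174,-0.281,0],"dr": [0,0,55]},
  {"offset": [-0.19,-0.306,0],"dr": [0,0,60]},
  {"offset": [-0.204,-0.33,0],"dr": [0,0,65]},
  {"offset": [-0.215,-0.347,0],"dr": [0,0,69]},
  {"offset": [-0.221,-0.356,0],"dr": [0,0,72]},
  {"offset": [-0.222,-0.358,0],"dr": [0,0,73]},
  {"offset": [-0.222,-0.358,0],"dr": [0,0,73]},
  {"offset": [-0.222,-0.358,0],"dr": [0,0,73]},
], gripper=-1)

```text
time_s: 9.17
position: [0.5693, -0.2508, 0.2324]
tcp_rot: [[-0.015, 1.0, -0.003], [1.0, 0.015, 0.002], [0.002, -0.003, -1.0]]
force: [0.6, 0.5, 0.4]
opening: 1.004
grasp_force: 0.0
```

```bash
python3 - <<'E'
from h import *
off([.57,-.252,.150]);print(bot.read_state()['opening'])
a=viewer.capture('scene')
y=a['color'][100:220,150:250,::-1]
b=viewer.capture('top')['color'][235:280,110:190,::-1]
cv2.imwrite('pics/i.png',np.hstack([cv2.resize(y,(400,480),interpolation=2),cv2.resize(b,(400,480),interpolation=2)]))
E
```

```text
t 9.1667 pos [ 0.5693 -0.2508  0.2324] off [-0.0014  0.0009  0.0824] F [0.6 0.5 0.4] tool-y yaw 0.8722624693945269 j6 -34.93800480862537
1.0043342554031864
```

View pics/i.png

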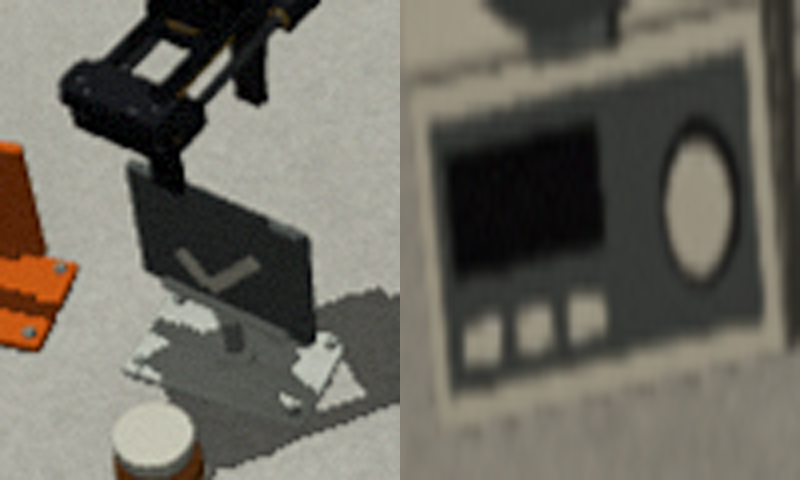

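The open fingers straddle the panel in the left half, with the near finger at (170,180) in front of its top edge. In the right half, the key is back up. Descending to pinch.

Call:
servo_tool([
  {"offset": [-0.001,0.001,0.01],"dr": [0,0,0]},
  {"offset": [-0.001,0.001,0.03],"dr": [0,0,0]},
  {"offset": [-0.001,0.001,0.05],"dr": [0,0,0]},
  {"offset": [-0.001,0.001,0.066],"dr": [0,0,0]},
  {"offset": [-0.001,0.001,0.076],"dr": [0,0,0]},
  {"offset": [-0.001,0.001,0.081],"dr": [0,0,0]},
  {"offset": [-0.001,0.001,0.082],"dr": [0,0,0]},
  {"offset": [-0.001,0.001,0.082],"dr": [0,0,0]},
])

```text
time_s: 9.93
position: [0.5718, -0.2525, 0.1522]
tcp_rot: [[-0.015, 1.0, 0.0], [1.0, 0.015, -0.0], [-0.0, 0.0, -1.0]]
force: [0.1, -0.9, 0.5]
opening: 0.996
grasp_force: 0.0
```

Call:
servo_tool([
  {"offset": [0,0,0],"dr": [0,0,0]},
  {"offset": [0,0,0],"dr": [0,0,0]},
  {"offset": [0,0,0],"dr": [0,0,0]},
  {"offset": [0,0,0],"dr": [0,0,0]},
  {"offset": [0,0,0],"dr": [0,0,0]},
  {"offset": [0,0,0],"dr": [0,0,0]},
  {"offset": [0,0,0],"dr": [0,0,0]},
  {"offset": [0,0,0],"dr": [0,0,0]},
  {"offset": [0,0,0],"dr": [0,0,0]},
  {"offset": [0,0,0],"dr": [0,0,0]},
], gripper=1)

```text
time_s: 10.77
position: [0.5715, -0.2526, 0.152]
tcp_rot: [[-0.015, 1.0, -0.0], [1.0, 0.015, 0.0], [0.0, -0.0, -1.0]]
force: [0.4, 0.3, 0.4]
opening: 0.328
grasp_force: 0.0
```

```bash
python3 - <<'E'
from h import *
off([.57,-.252,.150]);s=bot.read_state();print(s['opening'],s['grasp_force'],s['moment'])
E
```

```text
t 10.7667 pos [ 0.5715 -0.2526  0.152 ] off [ 0.0006 -0.0015  0.002 ] F [0.4 0.3 0.4] tool-y yaw 0.8529835247100868 j6 -34.92976097158099
0.3280857479210037 0.0 [-0.04150571  0.0545876  -0.02751634]
```

Slow fingers; keep closing.

Call:
servo_tool([
  {"offset": [0,-0.001,0],"dr": [0,0,0]},
  {"offset": [0,-0.001,0],"dr": [0,0,0]},
  {"offset": [0,-0.001,0],"dr": [0,0,0]},
  {"offset": [0,-0.001,0],"dr": [0,0,0]},
  {"offset": [0,-0.001,0],"dr": [0,0,0]},
  {"offset": [0,-0.001,0],"dr": [0,0,0]},
])

```text
time_s: 11.27
position: [0.572, -0.2526, 0.152]
tcp_rot: [[-0.015, 1.0, 0.003], [1.0, 0.015, -0.0], [-0.0, 0.003, -1.0]]
force: [5.5, 1.1, -3.2]
opening: 0.117
grasp_force: 30.0
```

```bash
python3 - <<'E'
from h import *
off([.57,-.252,.150]);s=bot.read_state();print(s['opening'],s['grasp_force'],s['moment'])
E
```

```text
t 11.2667 pos [ 0.572  -0.2526  0.152 ] off [ 0.0006 -0.002   0.002 ] F [ 5.5  1.1 -3.2] tool-y yaw 0.8401762798831235 j6 -34.982728998122425
0.1173039131828087 30.00881735351868 [ 0.12406112 -0.68079636 -0.0664409 ]
```

Call:
servo_tool([
  {"offset": [0,0.001,0],"dr": [0,0,0]},
  {"offset": [0,0.002,0],"dr": [0,0,1]},
  {"offset": [0,0.002,0],"dr": [0,0,3]},
  {"offset": [0,0.002,0],"dr": [0,0,6]},
  {"offset": [0,0.002,0],"dr": [0,0,10]},
  {"offset": [0,0.002,0],"dr": [0,0,15]},
  {"offset": [0,0.002,0],"dr": [0,0,20]},
  {"offset": [0,0.002,0],"dr": [0,0,25]},
  {"offset": [0,0.002,0],"dr": [0,0,30]},
  {"offset": [0,0.002,0],"dr": [0,0,34]},
  {"offset": [0,0.002,0],"dr": [0,0,37]},
  {"offset": [0,0.002,0],"dr": [0,0,39]},
  {"offset": [0,0.002,0],"dr": [0,0,40]},
  {"offset": [0,0.002,0],"dr": [0,0,40]},
])

```text
time_s: 12.43
position: [0.5714, -0.2523, 0.152]
tcp_rot: [[0.632, 0.775, -0.002], [0.775, -0.632, 0.001], [-0.001, -0.002, -1.0]]
force: [-1.3, 0.9, 0.0]
opening: 0.112
grasp_force: 30.0
```

```bash
python3 - <<'E'
from h import *
off([.572,-.252,.150]);s=bot.read_state();print(s['opening'],s['grasp_force'],s['moment'])
print(np.array(s['tcp_rot']).T@s['force'])
E
```

```text
t 12.4333 pos [ 0.5714 -0.2523  0.152 ] off [0.0006 0.0003 0.002 ] F [-1.3  0.9  0. ] tool-y yaw -39.16348288346138 j6 5.154078700193067
0.11176449581215764 30.009578650351614 [-0.06438228  0.31109522 -0.04538599]
[-1.24127259e-01 -1.58362782e+00 -7.21309219e-04]
```

Call:
servo_tool([
  {"offset": [0,0,0],"dr": [0,0,1]},
  {"offset": [0,0,0],"dr": [0,0,4]},
  {"offset": [0,0,0],"dr": [0,0,8]},
  {"offset": [0,0,0],"dr": [0,0,13]},
  {"offset": [0,0,0],"dr": [0,0,18]},
  {"offset": [0,0,0],"dr": [0,0,23]},
  {"offset": [0,0,0],"dr": [0,0,28]},
  {"offset": [0,0,0],"dr": [0,0,33]},
  {"offset": [0,0,0],"dr": [0,0,38]},
  {"offset": [0,0,0],"dr": [0,0,43]},
  {"offset": [0,0,0],"dr": [0,0,48]},
  {"offset": [0,0,0],"dr": [0,0,53]},
  {"offset": [0,0,0],"dr": [0,0,58]},
  {"offset": [0,0,0],"dr": [0,0,62]},
  {"offset": [0,0,0],"dr": [0,0,65]},
  {"offset": [0,0,0],"dr": [0,0,66]},
  {"offset": [0,0,0],"dr": [0,0,66]},
])

```text
time_s: 13.85
position: [0.5711, -0.2513, 0.152]
tcp_rot: [[0.965, -0.261, -0.003], [-0.261, -0.965, 0.002], [-0.004, -0.001, -1.0]]
force: [-4.2, 3.5, 2.6]
opening: 0.113
grasp_force: 30.0
```

```bash
python3 - <<'E'
from h import *
off([.572,-.252,.150]);s=bot.read_state();print(np.array(s['tcp_rot']).T@s['force'])
E
```

```text
t 13.85 pos [ 0.5711 -0.2513  0.152 ] off [0.0011 0.0004 0.002 ] F [-4.2  3.5  2.6] tool-y yaw -105.13743554838707 j6 71.12729709769825
[-4.93864362 -2.32846005 -2.5724299 ]
```

Call:
servo_tool([
  {"offset": [-0.001,0,0],"dr": [0,0,1]},
  {"offset": [-0.001,0,0],"dr": [0,0,4]},
  {"offset": [-0.001,0,0],"dr": [0,0,8]},
  {"offset": [-0.001,0,0],"dr": [0,0,13]},
  {"offset": [-0.001,0,0],"dr": [0,0,18]},
  {"offset": [-0.001,0,0],"dr": [0,0,23]},
  {"offset": [-0.001,0,0],"dr": [0,0,28]},
  {"offset": [-0.001,0,0],"dr": [0,0,33]},
  {"offset": [-0.001,0,0],"dr": [0,0,38]},
  {"offset": [-0.001,0,0],"dr": [0,0,43]},
  {"offset": [-0.001,0,0],"dr": [0,0,48]},
  {"offset": [-0.001,0,0],"dr": [0,0,53]},
  {"offset": [-0.001,0,0],"dr": [0,0,58]},
  {"offset": [-0.001,0,0],"dr": [0,0,62]},
  {"offset": [-0.001,0,0],"dr": [0,0,64.5]},
  {"offset": [-0.001,0,0],"dr": [0,0,65.5]},
  {"offset": [-0.001,0,0],"dr": [0,0,65.5]},
  {"offset": [-0.001,0,0],"dr": [0,0,65.5]},
])

```text
time_s: 15.35
position: [0.5719, -0.2506, 0.152]
tcp_rot: [[0.162, -0.987, 0.0], [-0.987, -0.162, 0.003], [-0.003, -0.001, -1.0]]
force: [-0.1, 6.2, 1.8]
opening: 0.113
grasp_force: 30.0
```

Call:
servo_tool([
  {"offset": [0,0,0],"dr": [0,0,0]},
  {"offset": [0,0,0],"dr": [0,0,0]},
  {"offset": [0,0,0],"dr": [0,0,0]},
  {"offset": [0,0,0],"dr": [0,0,0]},
  {"offset": [0,0,0],"dr": [0,0,0]},
  {"offset": [0,0,0],"dr": [0,0,0]},
  {"offset": [0,0,0],"dr": [0,0,0]},
  {"offset": [0,0,0],"dr": [0,0,0]},
  {"offset": [0,0,-0.01],"dr": [0,0,0]},
  {"offset": [0,0,-0.03],"dr": [0,0,0]},
  {"offset": [0,0,-0.06],"dr": [0,0,0]},
  {"offset": [0,0,-0.09],"dr": [0,0,0]},
  {"offset": [0,0.03,-0.11],"dr": [0,0,0]},
  {"offset": [0,0.07,-0.12],"dr": [0,0,0]},
  {"offset": [0,0.11,-0.12],"dr": [0,0,0]},
  {"offset": [0,0.15,-0.12],"dr": [0,0,0]},
  {"offset": [0,0.17,-0.12],"dr": [0,0,0]},
  {"offset": [0,0.18,-0.12],"dr": [0,0,0]},
  {"offset": [0,0.18,-0.12],"dr": [0,0,0]},
], gripper=-1)

```text
time_s: 16.93
position: [0.3926, -0.2818, 0.2729]
tcp_rot: [[0.16, -0.987, 0.0], [-0.987, -0.16, -0.001], [0.001, -0.0, -1.0]]
force: [-0.6, 0.2, -0.9]
opening: 1.003
grasp_force: 0.0
```

```bash
python3 - <<'E'
from h import *
off([.572,-.252,.150])
c=cap('top','j0.png')
cv2.imwrite('pics/j.png',cv2.resize(c['color'][190:245,275:365,::-1],None,fx=7,fy=7,interpolation=2))
E
```

```text
t 16.9333 pos [ 0.3926 -0.2818  0.2729] off [-0.0008 -0.1818  0.123 ] F [-0.6  0.2 -0.9] tool-y yaw -170.7840544694625 j6 121.84089506189986
```

View pics/j.png

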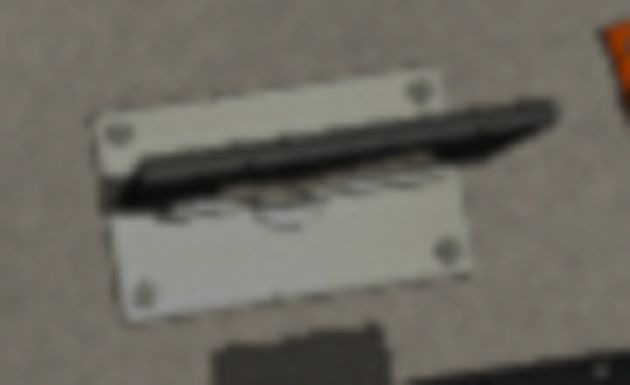

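The panel's top edge runs from (140,165) to (555,105), a slope of 8.2°. The foot edges slope 8.4–8.6°, so the sign is square within a degree. The arm is clear.

```bash
python3 -c "
from h import *
print(ticket.hand_in())"
```

```text
the job is handed in; nothing more can be done
None
```

I held the pulse key fully down for nearly 4 s and it came back up; I then turned the sign half a turn so the tick faces front, square to its foot within about 1°, and handed the job in at about 17 s, without touching the rack, tip box or jar.

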